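# Fit a cart battery and click its slide cover home

### The job

Put the green battery pack flat into the open bay of the black battery box, then slide the white cover along its rails over the bay until its orange tab has clicked past the steel ledge and lies relaxed behind it. Push gently, never forcing the cover against its stops or rails, and leave the screwdriver, the caster wheel and the parts bin where they are.

Things in the scene. Friction and masses are not known exactly. Their poses are not given: they have to be found in the camera images.
- battery_box: Black box with slide cover, 281 x 112 x 60 mm, screwed to the bench. x = closing direction of the cover, z up; origin on the underside, below the bay's rear edge, on the centre line; it spans x -156 to 125, y -56 to 56. Deck on which the cover slides at z 50, rail tops at z 60. 20 N or more between cover and box (pushing, pressing, lifting or jamming) counts as forcing it
- bay (a point): Centre of the bay's grey floor, at x 36, y 0, z 6 of the box. Open-topped bay 72 (x) x 74 (y) mm, 44 mm deep below the deck. The battery pack may lie in it any quarter turn round; in the bay open the fingers only to about 30 mm to let go
- channel (a point): Point on the deck behind the bay, at x -90, y 0, z 50 of the box. The cover's channel is 94.4 mm wide between dark rails; their lips overhang it from y +-41.5 outward (up to x 80), leaving 5.5 mm of height. A low wall, top at z 56, closes its rear end, x -156 to -150
- ledge_nominal (a point): Nominal top of the steel ledge's far face (x 104, z 56 of the box). Ledge 6 mm high, 22 wide, 3 thick on top, 30 degree ramp on the bay side. Two steel stop blocks 8 mm high at y +-22 to 40 meet the cover's leading edge, nominally at x 83. Ledge and stops are one adjustable plate, fixed firmly up to 9 mm either way along x from this; nothing reports it: feel the click
- cover: White cover plate 90 (x) x 92 (y) x 4 mm, 80 g, lying in the rails, open at the start, axes as the box's; origin on its underside, 49 mm ahead of the trailing and 41 mm behind the leading edge. Block at x 20 to 36, 24 wide, top at z 12, carries the orange tab. With the ledge at nominal it is closed with its origin at x 40 (hook on the ledge's far face) to 42 (on the stops) of the box
- rib (a point): Top centre of the cover's blue push rib: 14 mm (x) x 44 mm (y), 18 mm high above the plate; it lies at x -18, z 22 of the cover. Slides with under 1 N; up the ramp, some 10 mm, the push rises to 4 to 14 N, stays at 2 to 7 N for 15 mm over the ledge's top, then drops to almost nothing at the click; 2 mm further on the stops are rigid
- tab_tip (a point): Front lower edge of the hook at the end of the orange tab, a springy tongue 18 mm wide; the hook is 12 mm long (x). Relaxed it lies at x 76, y 0, z 0.8 of the cover (mm); it lifts by 3 to 6 mm on the ledge and snaps down behind it
- battery: Green battery pack, 64 x 64 x 22 mm, 220 g, with a yellow grip fin on top: 40 mm long (x), 14 mm thick (y), from 22 to 38 mm above the underside. Origin at the centre of the underside, z up.
- screwdriver: Bystander: screwdriver with a red handle lying on the bench, about 200 mm long
- caster_wheel: Bystander: black caster wheel lying flat on the bench, 90 mm diameter, 28 mm high, origin at the centre of the underside
- parts_bin: Bystander: open blue parts bin, 90 x 130 x 45 mm, origin at the centre of the underside

How it is judged:
By the outcome, as a careful person would: the job done as asked, in the order asked, and still so for the second after the job is handed in, with the robot touching nothing.
It also fails if it takes over 70 s, if anything falls off the work surface, if the arm or the gripper's body presses on something with over 40 N, if the wrist force passes 120 N, or if a joint passes its speed limit or range.

### The arm

A 6-joint arm with a two-finger parallel gripper is mounted at the origin on the work surface. World frame = base frame: x ahead of the robot, y to its left, z up, the work surface at z = 0. Lengths are in m, angles in rad, forces in N, time in s.
With the tool pointing down it reaches from about 0.225 to 0.875 m from the base axis. Payload 3.4 kg.
Tool frame: the origin (TCP) lies at the very end of the fingers, on their centre line; the grasp point (between the pads) lies 19 mm behind it; z points along the fingers, y is the line along which they close (so a half turn about z gives the same grasp; the last joint's range is limited). The gripper opens to 85 mm and grips with 20 to 120 N. Pads are 22 mm wide; open, the fingers measure 114 mm over their backs; the gripper's body (76 mm by 85 mm) begins 54 mm behind the grasp point. The pads swing forward as they close: fully open they stand 13 mm farther back than shut.
Start: joints at [0.98, 0.276, 1.505, -0, 1.361, -0.121], TCP at [0.26, 0.513, 0.231] pointing down, gripper open.
Joint ranges: [-2.89, 2.89], [-0.75, 2.08], [0.22, 2.7], [-1.18, 4.32], [0.11, 2.71], [-2.7, 2.7]. Speed limits (rad/s): [2.57, 2.57, 3.14, 3.14, 3.14, 3.14].

### API

Orientations are given as a unit quaternion [w, x, y, z].
In Python, from rig import get_state, optics, sign_off gives the robot as it stands.
- The arm moves only by the tool send_rows, never from a script. Its argument "increments" is a list of rows, each an object with "gripper": the gripper's target within -1 to 1 (shut at 1, half-way at 0, fully open at -1); "linear": the shift along the world's x, y, z in m, a list of three; "delta_rot": the turn, a rotation vector about the world's x, y, z in rad, a list of three. In form: [{"gripper": gripper, "linear": [dx, dy, dz], "delta_rot": [rx, ry, rz]}, ...]. A call has 1 to 8 rows; each row is the pose to reach, as a shift and turn from the pose commanded when the call began; what a row does not reach only later rows make up. A row lasts 1/10 s, in which the tool goes at most 50 mm and 8.59 degrees, less where a joint would pass 70% of its speed; a pose out of reach is approached as far as the arm can. A call with a gripper value outside its range is refused whole. The fingers move at their own pace and stop on an object; "newtons" is the grip in N (left out, the last holds). Time passes only in rows, so rows that repeat a pose let the fingers close. It gives the time, the measured TCP pose, the force, the opening and the grip force at its end, in the units of the state.
- get_state(): the state, without advancing time (a new reading comes with each control period).
- optics.get_image(name): name is "side" or "top"; returns a dict with "pixels" (420x560x3 uint8, blue, green, red), "K" (3x3 intrinsics, pixels), "k1" (the pictures are not rectified: a ray, as slopes to the right and down, at radius r is drawn at 1 + k1 r^2 times it, then the intrinsics apply), "rvec" (rotation vector, rad) and "tvec" (3), from world to camera coordinates, as OpenCV has them. Camera axes: x right, y down, z forward; pixel columns grow to the right and rows downward; lengths in m; the calibration is good to about 2 mm. A picture is of the moment at which its call begins. There is no depth.
- sign_off(): hands the job in; it is judged then, once.
The state is a dict: "clock": time; "qpos": joint angles; "qd": joint speeds; "effort": joint torques, N m; "position": TCP position; "ee_rot": TCP orientation; "contact_force": force on the tool from outside, world axes, zero at the start; "moment": the same for the moment, N m; "width": finger opening in m; "gripper_force": force on a finger pad.
Only numpy, scipy, OpenCV 4.12 (cv2) and the standard library are available. Lean on these libraries where they do the work, as an engineer would, in place of code of your own. Each camera call takes 0.05 s, during which the arm holds its last target. There are 200 camera calls.

## Working session

There is one attempt and no reset: what is moved stays moved. The work goes in short steps, Python scripts to look and compute and a tool call to move; the robot and the scene stay as the last step left them, time stands still between calls to the robot, and variables do not carry over. Pictures are saved under pics/ and viewed, at most 10 in all, crops included, and the job is handed in when it is done.

Besides the shell and the picture viewer there is one more tool, called by a JSON object that holds its "api" and its "payload", one argument or row to a line. send_rows: Moves the arm, as the interface text tells. Its arguments: {"type":"object","properties":{"increments":{"type":"array"},"newtons":{"type":"number"}},"required":["increments"]}

```bash
mkdir -p pics
cat > h.py <<'E'
import numpy as np, cv2
from rig import get_state, optics, sign_off
def shot(n,f):
    im=optics.get_image(n); cv2.imwrite('pics/'+f,im['pixels']); np.save('cal_'+n+'.npy',{k:im[k] for k in('K','k1','rvec','tvec')},allow_pickle=True); return im
def cal(n): return np.load('cal_'+n+'.npy',allow_pickle=True).item()
def proj(n,P):
    c=cal(n); d=np.array([c['k1'],0,0,0,0],float)
    return cv2.projectPoints(np.array(P,float).reshape(-1,1,3),np.array(c['rvec'],float),np.array(c['tvec'],float),np.array(c['K'],float),d)[0][:,0]
def back(n,uv,z):
    c=cal(n); d=np.array([c['k1'],0,0,0,0],float)
    u=cv2.undistortPoints(np.array(uv,float).reshape(-1,1,2),np.array(c['K'],float),d)[:,0]
    R=cv2.Rodrigues(np.array(c['rvec'],float))[0]; C=-R.T@np.array(c['tvec'],float).ravel()
    D=np.c_[u,np.ones(len(u))]@R
    return C+D*((np.array(z)-C[2])/D[:,2])[:,None]
E
python3 - <<'E'
from h import *
for n in('top','side'):
    im=shot(n,n+'0.png'); print(n,im['K'],im['k1'],im['rvec'],im['tvec'])
print(get_state())
E
```

```text
top [[396.36878305   0.         283.60756504]
 [  0.         396.36878305 210.46115806]
 [  0.           0.           1.        ]] -0.07451676345297013 [ 2.13924981 -2.12579022  0.1389134 ] [0.02608439 0.59685554 1.04966331]
side [[431.15958919   0.         283.23136506]
 [  0.         431.15958919 217.04855611]
 [  0.           0.           1.        ]] -0.06149043082624122 [ 1.98875507 -0.82004495  0.44002848] [-0.42981527  0.31091625  0.82963543]
{'clock': 0.1, 'qpos': array([ 9.79984956e-01,  2.76552663e-01,  1.50600063e+00, -9.14093470e-06,
        1.36068429e+00, -1.20986763e-01]), 'qd': array([ 0.00137951, -0.00121421, -0.00100249,  0.00101196,  0.00030834,
        0.00139657]), 'effort': array([ 2.68052085e-03, -4.17698944e+01, -2.46405852e+01, -1.01152518e-04,
        5.67449824e-03,  1.88206127e-05]), 'position': array([0.26006252, 0.51231211, 0.23051663]), 'ee_rot': array([-2.82384802e-04,  2.32756690e-01,  9.72534651e-01, -7.72480651e-04]), 'contact_force': array([ 0.17987342, -0.18094369,  0.74188454]), 'moment': array([-0.01273457,  0.01002657,  0.03376216]), 'gripper_force': 0.0, 'width': 0.08560558891691826}
```

View pics/top0.png

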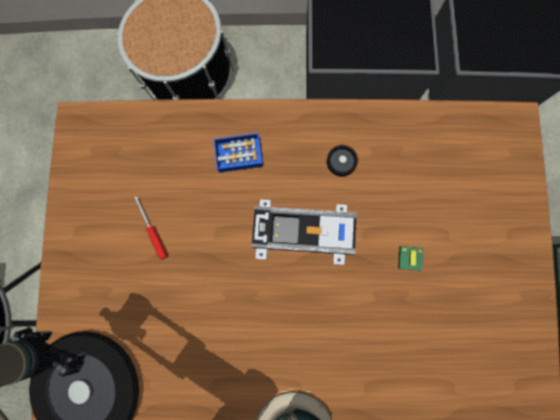

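View pics/side0.png

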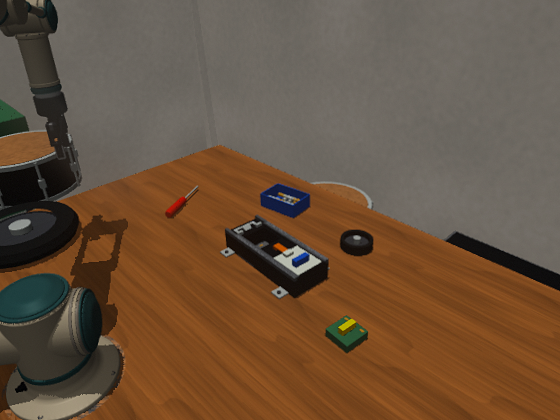

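The top view shows the box around (305,231) with the cover on the right (335,232) and the closing direction to the left. The battery is at (411,258), the caster at (342,160), the bin at (239,152) and the screwdriver at (150,230). Next I'll enlarge a crop.

Run:
```python
import cv2,numpy as np
im=cv2.imread('pics/top0.png')
a=cv2.resize(im[200:270,245:365],(792,462),interpolation=cv2.INTER_CUBIC)
b=cv2.resize(im[240:276,392:432],(160,144),interpolation=cv2.INTER_CUBIC)
c=np.zeros((600,792,3),np.uint8);c[:462]=a
b=cv2.resize(im[242:275,392:432],(160,132),interpolation=cv2.INTER_CUBIC)
c[465:597,:160]=b
cv2.imwrite('pics/crop1.png',c)
```

```text
(no output)
```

View pics/crop1.png

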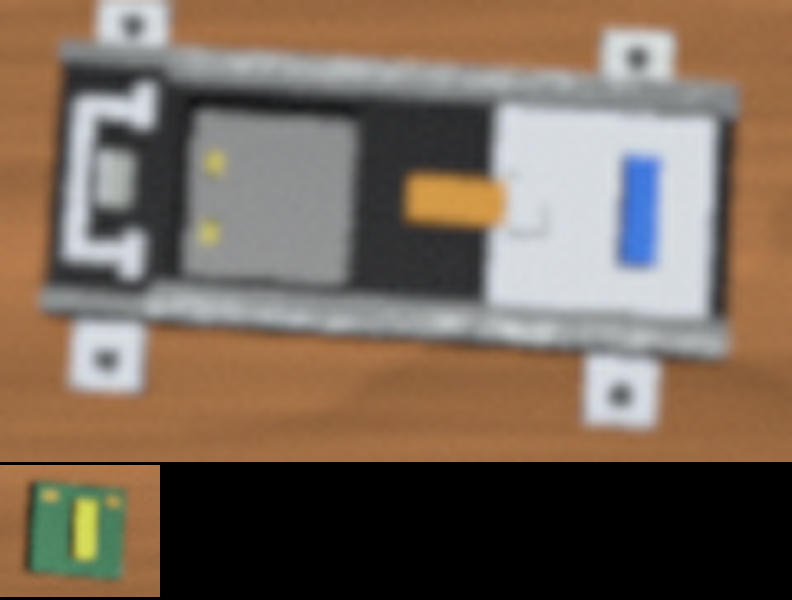

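```bash
cat > fit.py <<'E'
from h import *
from scipy.optimize import least_squares
def px(c,s,o): return (np.array(c,float)+.5)/s-.5+np.array(o)
def pose(p,P):
    c,s=np.cos(p[2]),np.sin(p[2]); P=np.array(P,float)/1000
    return np.c_[p[0]+c*P[:,0]-s*P[:,1],p[1]+s*P[:,0]+c*P[:,1],P[:,2]]
def fit(n,P,uv,p0):
    r=least_squares(lambda p:(proj(n,pose(p,P))-uv).ravel(),p0,loss='soft_l1',f_scale=.5); return r.x,(proj(n,pose(r.x,P))-uv)
E
python3 - <<'E'
from fit import *
o=(245,200)
uv=px([(62,42),(40,312),(738,88),(728,356)],6.6,o)
P=[(125,-56,60),(125,56,60),(-156,-56,60),(-156,56,60)]
b,r=fit('top',P,uv,[.45,-.03,1.5]); print('box',b,r.round(2).tolist())
R=lambda q:((lambda d:(np.c_[d[:,0]*np.cos(b[2])+d[:,1]*np.sin(b[2]),-d[:,0]*np.sin(b[2])+d[:,1]*np.cos(b[2])]*1000).round(1).tolist())(q[:,:2]-b[:2]))
print('cover',R(back('top',px([(494,102),(488,303),(718,118),(708,320)],6.6,o),.054)))
print('rib',R(back('top',px([(621,155),(660,157),(655,268),(616,265)],6.6,o),.072)))
print('ledge',R(back('top',px([(96,150),(96,205),(134,150),(132,207)],6.6,o),.056)))
print('stops',R(back('top',px([(158,80),(157,128),(145,230),(143,280)],6.6,o),.058)))
print('floor',R(back('top',px([(195,107),(180,278),(358,122),(350,287)],6.6,o),.006)))
print('tab',R(back('top',px([(405,173),(403,223)],6.6,o),.058)))
o=(392,242)
q=lambda l:px(np.array(l)-[0,465],4,o)
print('bat top',back('top',q([(35,484),(126,490),(120,578),(27,571)]),.022))
print('fin',back('top',q([(77,497),(97,499),(95,560),(73,558)]),.038))
c=back('top',q([(77,497),(97,499),(95,560),(73,558)]),.038).mean(0);print(c, back('top',q([(35,484),(126,490),(120,578),(27,571)]),.022).mean(0))
E
```

```text
box [ 0.5431487  -0.0101989   1.51032867] [[-0.15, 0.01], [-0.1, -0.0], [0.26, -0.34], [0.02, 0.3]]
cover [[-55.6, -43.5], [-57.8, 39.7], [-148.5, -42.9], [-148.0, 40.7]]
rib [[-107.2, -22.6], [-123.0, -22.8], [-123.1, 22.4], [-107.3, 22.2]]
ledge [[107.3, -12.5], [105.6, 10.3], [91.6, -13.5], [90.7, 10.1]]
stops [[83.8, -43.1], [82.7, -23.0], [84.5, 19.4], [83.8, 40.0]]
floor [[70.5, -39.9], [71.6, 34.5], [-0.4, -37.9], [-1.4, 33.5]]
tab [[-20.5, -11.1], [-21.0, 9.5]]
bat top [[ 0.50054518 -0.29599636  0.022     ]
 [ 0.49649858 -0.35989077  0.022     ]
 [ 0.43560238 -0.35332842  0.022     ]
 [ 0.44037182 -0.28853895  0.022     ]]
fin [[ 0.49069303 -0.3204027   0.038     ]
 [ 0.48934757 -0.33421721  0.038     ]
 [ 0.44774159 -0.33132026  0.038     ]
 [ 0.44908788 -0.31619636  0.038     ]]
[ 0.46921752 -0.32553413  0.038     ] [ 0.46825449 -0.32443862  0.022     ]
```

{"api": "send_rows", "payload": {
  "increments": [
    {"gripper": 0, "linear": [0.209, -0.838, -0.08], "delta_rot": [0, 0, 0.384]},
    {"gripper": 0, "linear": [0.209, -0.838, -0.08], "delta_rot": [0, 0, 0.384]},
    {"gripper": 0, "linear": [0.209, -0.838, -0.08], "delta_rot": [0, 0, 0.384]},
    {"gripper": 0, "linear": [0.209, -0.838, -0.08], "delta_rot": [0, 0, 0.384]},
    {"gripper": 0, "linear": [0.209, -0.838, -0.08], "delta_rot": [0, 0, 0.384]},
    {"gripper": 0, "linear": [0.209, -0.838, -0.08], "delta_rot": [0, 0, 0.384]},
    {"gripper": 0, "linear": [0.209, -0.838, -0.08], "delta_rot": [0, 0, 0.384]},
    {"gripper": 0, "linear": [0.209, -0.838, -0.08], "delta_rot": [0, 0, 0.384]}
  ]
}}

```text
clock: 0.9
position: [0.3561, 0.1261, 0.1944]
ee_rot: [0.0, 0.043, 0.999, 0.0]
contact_force: [0.8, -0.5, -1.7]
width: 0.0429
gripper_force: 0.0
```

{"api": "send_rows", "payload": {
  "increments": [
    {"gripper": 0, "linear": [0.113, -0.452, -0.044], "delta_rot": [0, 0, 0]},
    {"gripper": 0, "linear": [0.113, -0.452, -0.044], "delta_rot": [0, 0, 0]},
    {"gripper": 0, "linear": [0.113, -0.452, -0.044], "delta_rot": [0, 0, 0]},
    {"gripper": 0, "linear": [0.113, -0.452, -0.044], "delta_rot": [0, 0, 0]},
    {"gripper": 0, "linear": [0.113, -0.452, -0.044], "delta_rot": [0, 0, 0]},
    {"gripper": 0, "linear": [0.113, -0.452, -0.044], "delta_rot": [0, 0, 0]},
    {"gripper": 0, "linear": [0.113, -0.452, -0.044], "delta_rot": [0, 0, 0]},
    {"gripper": 0, "linear": [0.113, -0.452, -0.044], "delta_rot": [0, 0, 0]}
  ]
}}

```text
clock: 1.7
position: [0.4528, -0.2604, 0.1565]
ee_rot: [-0.0, 0.043, 0.999, 0.0]
contact_force: [1.1, 0.6, 0.6]
width: 0.0427
gripper_force: 0.0
```

{"api": "send_rows", "payload": {
  "increments": [
    {"gripper": 0, "linear": [0.016, -0.065, -0.04], "delta_rot": [0, 0, 0]},
    {"gripper": 0, "linear": [0.016, -0.065, -0.08], "delta_rot": [0, 0, 0]},
    {"gripper": 0, "linear": [0.016, -0.065, -0.08], "delta_rot": [0, 0, 0]},
    {"gripper": 0, "linear": [0.016, -0.065, -0.08], "delta_rot": [0, 0, 0]},
    {"gripper": 0, "linear": [0.016, -0.065, -0.08], "delta_rot": [0, 0, 0]}
  ]
}}

```text
clock: 2.2
position: [0.4691, -0.3225, 0.0779]
ee_rot: [0.0, 0.043, 0.999, 0.0]
contact_force: [0.3, 0.1, 0.9]
width: 0.0424
gripper_force: 0.0
```

Run:
```python
from h import *
shot('top','top1.png');shot('side','side1.png')
s=get_state();print(s['position'],s['ee_rot'])
a=cv2.imread('pics/top1.png')[215:290,360:460];b=cv2.imread('pics/side1.png')[240:365,270:420]
a=cv2.resize(a,(533,400),interpolation=3)[:, :400];b=cv2.resize(b,(480,400),interpolation=3)[:, :400]
cv2.imwrite('pics/c2.png',np.hstack([a,b]))
```

```text
[ 0.46972277 -0.32277926  0.07901897] [ 1.19842257e-03  4.22758981e-02  9.99104956e-01 -7.73813783e-04]
```

View pics/c2.png

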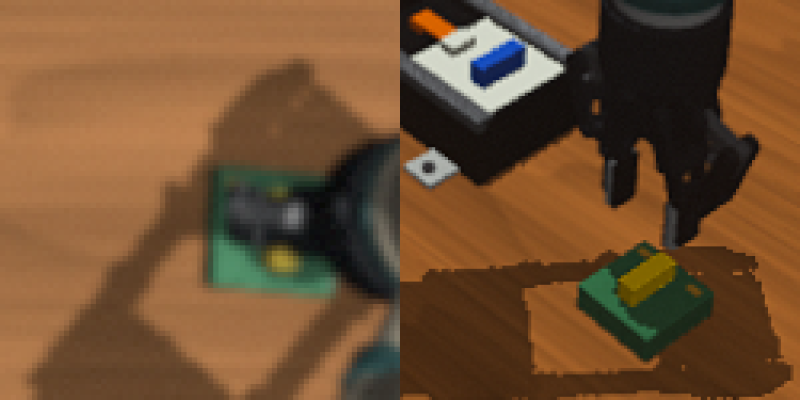

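The fingers straddle the yellow fin (fin at about (645,280) in the side crop), so I'll descend and grip.

{"api": "send_rows", "payload": {
  "increments": [
    {"gripper": 0, "linear": [0, -0.003, -0.03], "delta_rot": [0, 0, 0]},
    {"gripper": 0, "linear": [0, -0.003, -0.045], "delta_rot": [0, 0, 0]},
    {"gripper": 0, "linear": [0, -0.003, -0.052], "delta_rot": [0, 0, 0]},
    {"gripper": 0, "linear": [0, -0.003, -0.052], "delta_rot": [0, 0, 0]},
    {"gripper": 1, "linear": [0, -0.003, -0.052], "delta_rot": [0, 0, 0]},
    {"gripper": 1, "linear": [0, -0.003, -0.052], "delta_rot": [0, 0, 0]},
    {"gripper": 1, "linear": [0, -0.003, -0.052], "delta_rot": [0, 0, 0]},
    {"gripper": 1, "linear": [0, -0.003, -0.052], "delta_rot": [0, 0, 0]}
  ],
  "newtons": 40
}}

```text
clock: 3.1
position: [0.4698, -0.3267, 0.0265]
ee_rot: [0.001, 0.043, 0.999, -0.0]
contact_force: [-0.0, 1.1, 7.0]
width: 0.0128
gripper_force: 41.9
```

{"api": "send_rows", "payload": {
  "increments": [
    {"gripper": 1, "linear": [0, 0, 0.02], "delta_rot": [0, 0, 0]},
    {"gripper": 1, "linear": [0, 0, 0.05], "delta_rot": [0, 0, 0]},
    {"gripper": 1, "linear": [0, 0, 0.09], "delta_rot": [0, 0, 0]},
    {"gripper": 1, "linear": [0, 0, 0.12], "delta_rot": [0, 0, 0]},
    {"gripper": 1, "linear": [0, 0, 0.12], "delta_rot": [0, 0, 0.022]},
    {"gripper": 1, "linear": [0, 0, 0.12], "delta_rot": [0, 0, 0.022]}
  ]
}}

```text
clock: 3.7
position: [0.4687, -0.3263, 0.1452]
ee_rot: [0.0, 0.032, 0.999, -0.0]
contact_force: [-0.4, 0.4, -3.7]
width: 0.0132
gripper_force: 40.8
```

Run:
```python
from fit import *
b=[.544,-.0102,1.5103]
for n,P in dict(bay=(36,0,6),push=(-140,0,58)).items(): print(n,pose(b,[P]))
s=get_state();print(s['position'],s['ee_rot'])
```

```text
bay [[0.54617654 0.02573414 0.006     ]]
push [[ 0.53553568 -0.14994389  0.058     ]]
[ 0.46874826 -0.32631279  0.14519874] [ 2.18036820e-04  3.17172274e-02  9.99496833e-01 -2.23807877e-04]
```

{"api": "send_rows", "payload": {
  "increments": [
    {"gripper": 1, "linear": [0.018, 0.044, 0], "delta_rot": [0, 0, 0.003]},
    {"gripper": 1, "linear": [0.035, 0.088, 0], "delta_rot": [0, 0, 0.003]},
    {"gripper": 1, "linear": [0.05, 0.132, 0], "delta_rot": [0, 0, 0.003]},
    {"gripper": 1, "linear": [0.06, 0.176, 0], "delta_rot": [0, 0, 0.003]},
    {"gripper": 1, "linear": [0.07, 0.22, 0], "delta_rot": [0, 0, 0.003]},
    {"gripper": 1, "linear": [0.078, 0.264, 0], "delta_rot": [0, 0, 0.003]},
    {"gripper": 1, "linear": [0.078, 0.308, 0], "delta_rot": [0, 0, 0.003]},
    {"gripper": 1, "linear": [0.078, 0.34, 0], "delta_rot": [0, 0, 0.003]}
  ]
}}

```text
clock: 4.5
position: [0.545, 0.0165, 0.1425]
ee_rot: [-0.003, 0.03, 1.0, 0.001]
contact_force: [0.1, -0.3, -1.9]
width: 0.0129
gripper_force: 40.8
```

{"api": "send_rows", "payload": {
  "increments": [
    {"gripper": 1, "linear": [0, 0.012, 0], "delta_rot": [0, 0, 0]},
    {"gripper": 1, "linear": [0, 0.012, -0.01], "delta_rot": [0, 0, 0]},
    {"gripper": 1, "linear": [0, 0.012, -0.035], "delta_rot": [0, 0, 0]},
    {"gripper": 1, "linear": [0, 0.012, -0.045], "delta_rot": [0, 0, 0]},
    {"gripper": 1, "linear": [0, 0.012, -0.045], "delta_rot": [0, 0, 0]},
    {"gripper": 1, "linear": [0, 0.012, -0.045], "delta_rot": [0, 0, 0]}
  ]
}}

```text
clock: 5.1
position: [0.547, 0.0246, 0.0997]
ee_rot: [-0.0, 0.031, 1.0, -0.0]
contact_force: [0.4, 0.5, -1.9]
width: 0.0128
gripper_force: 40.8
```

Run:
```python
from h import *
shot('top','top2.png');shot('side','side2.png')
s=get_state();print(s['position'],s['ee_rot'])
a=cv2.imread('pics/top2.png')[195:265,245:345];b=cv2.imread('pics/side2.png')[190:305,210:340]
a=cv2.resize(a,(400,280),interpolation=3);b=cv2.resize(b,(400,354),interpolation=3)
c=np.zeros((354,800,3),np.uint8);c[:280,:400]=a;c[:,400:]=b
cv2.imwrite('pics/c3.png',c)
```

```text
[0.54770388 0.02490619 0.10067112] [ 7.74231034e-04  3.08472429e-02  9.99523809e-01 -6.00500645e-05]
```

View pics/c3.png

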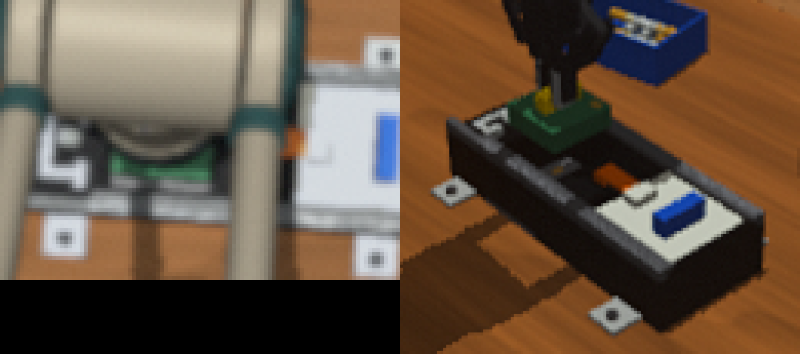

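Run:
```python
from fit import *
b=[.544,-.0102,1.5103]
uv=proj('top',pose(b,[(68,32,97),(4,32,97),(36,32,97)]))
print('expected crop', ((uv-[245,195]+.5)*4-.5).round(0).tolist())
```

```text
expected crop [[108.0, 173.0], [206.0, 180.0], [157.0, 177.0]]
```

Run:
```python
from fit import *
b=[.544,-.0102,1.5103]
im=cv2.imread('pics/top2.png')[215:260,250:330]
a=cv2.resize(im,(800,450),interpolation=3)
uv=proj('top',pose(b,[(68,32,97),(4,32,97),(72,37,50),(0,37,50),(125,56,60),(-40,56,60)]))
for q in ((uv-[250,215]+.5)*10-.5): cv2.circle(a,tuple(int(v) for v in q),4,(0,0,255),1)
cv2.imwrite('pics/c4.png',a)
```

```text
(no output)
```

View pics/c4.png

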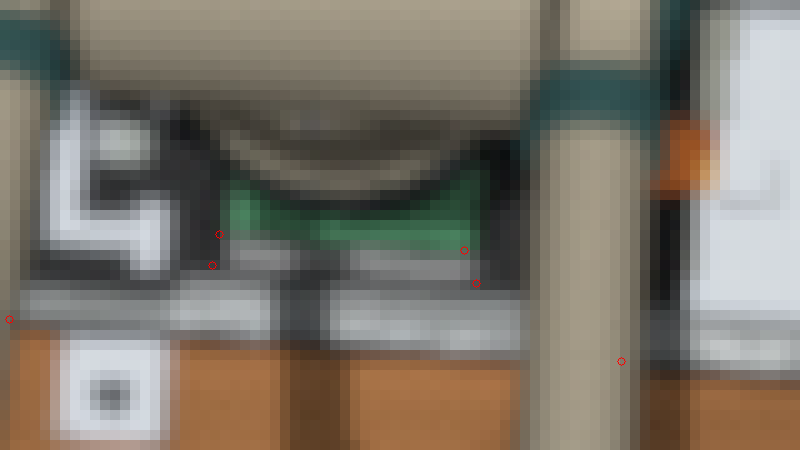

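{"api": "send_rows", "payload": {
  "increments": [
    {"gripper": 1, "linear": [0, 0.002, 0], "delta_rot": [0, 0, 0]},
    {"gripper": 1, "linear": [0, 0.002, -0.01], "delta_rot": [0, 0, 0]},
    {"gripper": 1, "linear": [0, 0.002, -0.017], "delta_rot": [0, 0, 0]},
    {"gripper": 1, "linear": [0, 0.002, -0.022], "delta_rot": [0, 0, 0]},
    {"gripper": 1, "linear": [0, 0.002, -0.026], "delta_rot": [0, 0, 0]},
    {"gripper": 1, "linear": [0, 0.002, -0.03], "delta_rot": [0, 0, 0]},
    {"gripper": 1, "linear": [0, 0.002, -0.034], "delta_rot": [0, 0, 0]},
    {"gripper": 1, "linear": [0, 0.002, -0.034], "delta_rot": [0, 0, 0]}
  ]
}}

```text
clock: 6.0
position: [0.5465, 0.0277, 0.0654]
ee_rot: [-0.001, 0.03, 1.0, 0.0]
contact_force: [0.1, 0.2, -1.7]
width: 0.0129
gripper_force: 40.8
```

No contact, and the underside is at z 39, inside the bay. I'll continue down.

{"api": "send_rows", "payload": {
  "increments": [
    {"gripper": 1, "linear": [0, 0, -0.006], "delta_rot": [0, 0, 0]},
    {"gripper": 1, "linear": [0, 0, -0.012], "delta_rot": [0, 0, 0]},
    {"gripper": 1, "linear": [0, 0, -0.018], "delta_rot": [0, 0, 0]},
    {"gripper": 1, "linear": [0, 0, -0.024], "delta_rot": [0, 0, 0]},
    {"gripper": 1, "linear": [0, 0, -0.028], "delta_rot": [0, 0, 0]},
    {"gripper": 1, "linear": [0, 0, -0.03], "delta_rot": [0, 0, 0]},
    {"gripper": 1, "linear": [0, 0, -0.031], "delta_rot": [0, 0, 0]},
    {"gripper": 1, "linear": [0, 0, -0.031], "delta_rot": [0, 0, 0]}
  ]
}}

```text
clock: 6.8
position: [0.547, 0.0276, 0.035]
ee_rot: [0.0, 0.03, 1.0, 0.0]
contact_force: [0.1, -0.7, -2.2]
width: 0.0128
gripper_force: 40.8
```

{"api": "send_rows", "payload": {
  "increments": [
    {"gripper": 1, "linear": [0, 0, -0.001], "delta_rot": [0, 0, 0]},
    {"gripper": 1, "linear": [0, 0, -0.002], "delta_rot": [0, 0, 0]},
    {"gripper": 1, "linear": [0, 0, -0.002], "delta_rot": [0, 0, 0]}
  ]
}}

```text
clock: 7.1
position: [0.5469, 0.0276, 0.033]
ee_rot: [0.0, 0.03, 1.0, 0.0]
contact_force: [-0.1, -0.5, -3.0]
width: 0.0129
gripper_force: 40.8
```

{"api": "send_rows", "payload": {
  "increments": [
    {"gripper": 1, "linear": [0, 0, -0.001], "delta_rot": [0, 0, 0]},
    {"gripper": 1, "linear": [0, 0, -0.001], "delta_rot": [0, 0, 0]}
  ]
}}

```text
clock: 7.3
position: [0.547, 0.0277, 0.0325]
ee_rot: [0.0, 0.03, 1.0, 0.0]
contact_force: [-0.7, 0.5, 2.5]
width: 0.0127
gripper_force: 41.3
```

{"api": "send_rows", "payload": {
  "increments": [
    {"gripper": 0.3, "linear": [0, 0, 0], "delta_rot": [0, 0, 0]},
    {"gripper": 0.3, "linear": [0, 0, 0], "delta_rot": [0, 0, 0]},
    {"gripper": 0.3, "linear": [0, 0, 0], "delta_rot": [0, 0, 0]},
    {"gripper": 0.3, "linear": [0, 0, 0.01], "delta_rot": [0, 0, 0]},
    {"gripper": 0.3, "linear": [0, 0, 0.03], "delta_rot": [0, 0, 0]},
    {"gripper": 0.3, "linear": [0, 0, 0.06], "delta_rot": [0, 0, 0]},
    {"gripper": 0.3, "linear": [0, 0, 0.1], "delta_rot": [0, 0, 0]},
    {"gripper": 0.3, "linear": [0, 0, 0.1], "delta_rot": [0, 0, 0]}
  ]
}}

```text
clock: 8.1
position: [0.5511, 0.0274, 0.138]
ee_rot: [0.006, 0.03, 1.0, -0.0]
contact_force: [-0.2, -1.0, 0.3]
width: 0.03
gripper_force: 0.0
```

{"api": "send_rows", "payload": {
  "increments": [
    {"gripper": 1, "linear": [-0.012, -0.05, 0], "delta_rot": [0, 0, 0]},
    {"gripper": 1, "linear": [-0.012, -0.1, 0], "delta_rot": [0, 0, 0]},
    {"gripper": 1, "linear": [-0.012, -0.15, 0], "delta_rot": [0, 0, 0]},
    {"gripper": 1, "linear": [-0.012, -0.188, 0], "delta_rot": [0, 0, 0]},
    {"gripper": 1, "linear": [-0.012, -0.188, -0.03], "delta_rot": [0, 0, 0]},
    {"gripper": 1, "linear": [-0.012, -0.188, -0.06], "delta_rot": [0, 0, 0]},
    {"gripper": 1, "linear": [-0.012, -0.188, -0.068], "delta_rot": [0, 0, 0]},
    {"gripper": 1, "linear": [-0.012, -0.188, -0.068], "delta_rot": [0, 0, 0]}
  ]
}}

```text
clock: 8.9
position: [0.5338, -0.1598, 0.0628]
ee_rot: [-0.002, 0.03, 1.0, 0.001]
contact_force: [0.4, 0.4, 0.1]
width: 0.0002
gripper_force: 0.0
```

Run:
```python
from h import *
shot('top','top3.png');shot('side','side3.png')
s=get_state();print(s['position'],s['ee_rot'],s['contact_force'],s['width'])
a=cv2.imread('pics/top3.png')[195:265,245:365];b=cv2.imread('pics/side3.png')[190:305,210:340]
a=cv2.resize(a,(480,280),interpolation=3);b=cv2.resize(b,(480,425),interpolation=3)
c=np.zeros((600,520,3),np.uint8);c[:175,:300]=cv2.resize(a,(300,175));c[175:,:480]=b
cv2.imwrite('pics/c5.png',c)
```

```text
[ 0.53576192 -0.16037098  0.06492648] [ 7.42091731e-04  3.01144176e-02  9.99546151e-01 -2.51991073e-04] [ 0.0775926  -0.13537777  0.95786866] -8.857183584908622e-05
```

View pics/c5.png

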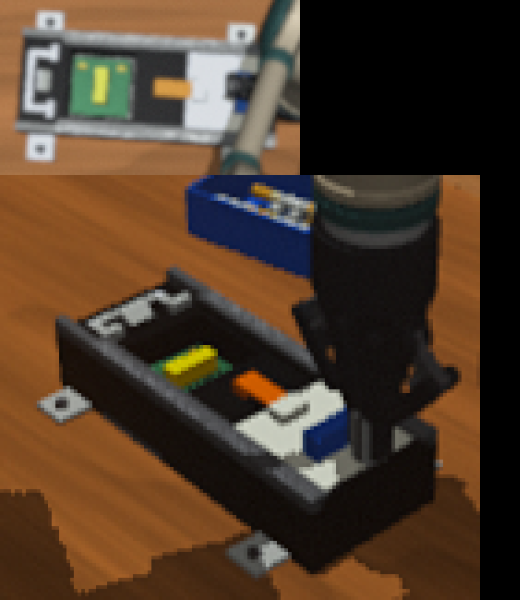

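The battery lies flat in the bay (crop (100,85)) and the shut fingers stand just behind the blue rib. I'll lower them slightly and approach.

{"api": "send_rows", "payload": {
  "increments": [
    {"gripper": 1, "linear": [0, 0, -0.004], "delta_rot": [0, 0, 0]},
    {"gripper": 1, "linear": [0, 0.004, -0.004], "delta_rot": [0, 0, 0]},
    {"gripper": 1, "linear": [0, 0.008, -0.004], "delta_rot": [0, 0, 0]},
    {"gripper": 1, "linear": [0.001, 0.011, -0.004], "delta_rot": [0, 0, 0]},
    {"gripper": 1, "linear": [0.001, 0.014, -0.004], "delta_rot": [0, 0, 0]},
    {"gripper": 1, "linear": [0.001, 0.017, -0.004], "delta_rot": [0, 0, 0]},
    {"gripper": 1, "linear": [0.001, 0.02, -0.004], "delta_rot": [0, 0, 0]},
    {"gripper": 1, "linear": [0.001, 0.02, -0.004], "delta_rot": [0, 0, 0]}
  ]
}}

```text
clock: 9.8
position: [0.536, -0.14, 0.0601]
ee_rot: [0.0, 0.03, 1.0, 0.0]
contact_force: [-0.5, -0.9, -0.2]
width: 0.0001
gripper_force: 0.0
```

{"api": "send_rows", "payload": {
  "increments": [
    {"gripper": 1, "linear": [0, 0.005, 0], "delta_rot": [0, 0, 0]},
    {"gripper": 1, "linear": [0.0005, 0.01, 0], "delta_rot": [0, 0, 0]},
    {"gripper": 1, "linear": [0.001, 0.016, 0], "delta_rot": [0, 0, 0]},
    {"gripper": 1, "linear": [0.0015, 0.022, 0], "delta_rot": [0, 0, 0]},
    {"gripper": 1, "linear": [0.0017, 0.028, 0], "delta_rot": [0, 0, 0]},
    {"gripper": 1, "linear": [0.002, 0.034, 0], "delta_rot": [0, 0, 0]},
    {"gripper": 1, "linear": [0.0024, 0.04, 0], "delta_rot": [0, 0, 0]},
    {"gripper": 1, "linear": [0.0024, 0.04, 0], "delta_rot": [0, 0, 0]}
  ]
}}

```text
clock: 10.6
position: [0.5381, -0.0992, 0.0599]
ee_rot: [-0.0, 0.03, 1.0, 0.0]
contact_force: [-0.3, 0.2, 0.9]
width: -0.0002
gripper_force: 0.0
```

Run:
```python
from h import *
shot('top','top4.png');shot('side','side4.png')
s=get_state();print(s['position'],s['contact_force'])
a=cv2.imread('pics/top4.png')[200:265,245:365];b=cv2.imread('pics/side4.png')[200:300,210:340]
c=np.vstack([cv2.resize(a[:43],(540,194),interpolation=3)*0+cv2.resize(a,(540,194),interpolation=3),cv2.resize(b,(540,400),interpolation=3)])
c=np.vstack([cv2.resize(a,(540,292),interpolation=3),cv2.resize(b[:,:],(540,305),interpolation=3)])
cv2.imwrite('pics/c6.png',c)
```

```text
[ 0.53819902 -0.09990492  0.05989617] [-0.07479685  0.60736253 -0.46618579]
```

View pics/c6.png

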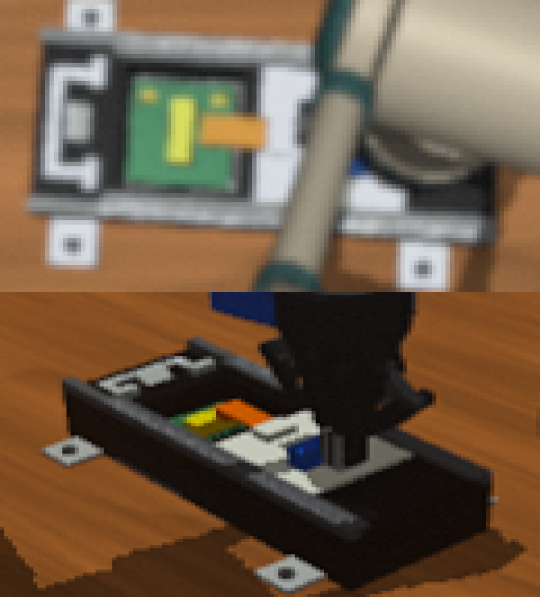

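The cover has moved: its leading edge is at crop (262,65)/(256,198) and the tab tip at (202,131). Next I'll compute the cover's position against the TCP.

Run:
```python
from fit import *
b=np.array([.544,-.0102,1.5103])
def R(q): d=q[:,:2]-b[:2];c,s=np.cos(b[2]),np.sin(b[2]);return (np.c_[d[:,0]*c+d[:,1]*s,-d[:,0]*s+d[:,1]*c]*1000).round(1)
q=lambda l:px(l,4.5,(245,200))
print(R(back('top',q([(262,65),(256,198)]),.054)),R(back('top',q([(202,115),(202,148)]),.058)))
print(R(np.array([[.5382,-.0999,0]])), R(back('top',q([(66,103),(66,138)]),.056)))
```

```text
[[-10.3 -42.4]
 [-11.6  38.5]] [[24.  -9. ]
 [22.7 10.9]]
[[-89.9   0.4]] [[106.8 -11.1]
 [105.2  10.1]]
```

{"api": "send_rows", "payload": {
  "increments": [
    {"gripper": 1, "linear": [0.0004, 0.006, 0], "delta_rot": [0, 0, 0]},
    {"gripper": 1, "linear": [0.0008, 0.013, 0], "delta_rot": [0, 0, 0]},
    {"gripper": 1, "linear": [0.0012, 0.02, 0], "delta_rot": [0, 0, 0]},
    {"gripper": 1, "linear": [0.0016, 0.027, 0], "delta_rot": [0, 0, 0]},
    {"gripper": 1, "linear": [0.002, 0.034, 0], "delta_rot": [0, 0, 0]},
    {"gripper": 1, "linear": [0.0024, 0.041, 0], "delta_rot": [0, 0, 0]},
    {"gripper": 1, "linear": [0.003, 0.048, 0], "delta_rot": [0, 0, 0]},
    {"gripper": 1, "linear": [0.003, 0.05, 0], "delta_rot": [0, 0, 0]}
  ]
}}

```text
clock: 11.5
position: [0.5414, -0.0495, 0.06]
ee_rot: [0.0, 0.03, 1.0, 0.0]
contact_force: [0.1, -1.7, 0.0]
width: 0.0001
gripper_force: 0.2
```

{"api": "send_rows", "payload": {
  "increments": [
    {"gripper": 1, "linear": [0.0002, 0.003, 0], "delta_rot": [0, 0, 0]},
    {"gripper": 1, "linear": [0.0004, 0.006, 0], "delta_rot": [0, 0, 0]},
    {"gripper": 1, "linear": [0.0005, 0.008, 0], "delta_rot": [0, 0, 0]},
    {"gripper": 1, "linear": [0.0005, 0.008, 0], "delta_rot": [0, 0, 0]}
  ]
}}

```text
clock: 11.9
position: [0.5418, -0.0421, 0.06]
ee_rot: [0.0, 0.03, 1.0, 0.0]
contact_force: [-0.3, 0.8, 1.3]
width: 0.0001
gripper_force: 0.0
```

{"api": "send_rows", "payload": {
  "increments": [
    {"gripper": 1, "linear": [0.0001, 0.002, 0], "delta_rot": [0, 0, 0]},
    {"gripper": 1, "linear": [0.0002, 0.004, 0], "delta_rot": [0, 0, 0]},
    {"gripper": 1, "linear": [0.0004, 0.006, 0], "delta_rot": [0, 0, 0]},
    {"gripper": 1, "linear": [0.0004, 0.006, 0], "delta_rot": [0, 0, 0]}
  ]
}}

```text
clock: 12.3
position: [0.5422, -0.0361, 0.06]
ee_rot: [0.0, 0.03, 1.0, 0.0]
contact_force: [0.4, -0.1, -0.4]
width: 0.0001
gripper_force: 0.0
```

{"api": "send_rows", "payload": {
  "increments": [
    {"gripper": 1, "linear": [0.0001, 0.002, 0], "delta_rot": [0, 0, 0]},
    {"gripper": 1, "linear": [0.0002, 0.004, 0], "delta_rot": [0, 0, 0]},
    {"gripper": 1, "linear": [0.0002, 0.004, 0], "delta_rot": [0, 0, 0]},
    {"gripper": 1, "linear": [0.0002, 0.004, 0], "delta_rot": [0, 0, 0]}
  ]
}}

```text
clock: 12.7
position: [0.5424, -0.0322, 0.06]
ee_rot: [-0.0, 0.03, 1.0, 0.0]
contact_force: [-0.4, -0.0, 0.1]
width: 0.0001
gripper_force: 0.0
```

{"api": "send_rows", "payload": {
  "increments": [
    {"gripper": 1, "linear": [0.0001, 0.0015, 0], "delta_rot": [0, 0, 0]},
    {"gripper": 1, "linear": [0.0002, 0.003, 0], "delta_rot": [0, 0, 0]},
    {"gripper": 1, "linear": [0.0002, 0.003, 0], "delta_rot": [0, 0, 0]}
  ]
}}

```text
clock: 13.0
position: [0.5426, -0.0292, 0.06]
ee_rot: [-0.0, 0.03, 1.0, 0.0]
contact_force: [-0.9, -0.4, -0.2]
width: -0.0002
gripper_force: 0.1
```

{"api": "send_rows", "payload": {
  "increments": [
    {"gripper": 1, "linear": [0.0001, 0.0015, 0], "delta_rot": [0, 0, 0]},
    {"gripper": 1, "linear": [0.0002, 0.003, 0], "delta_rot": [0, 0, 0]},
    {"gripper": 1, "linear": [0.0002, 0.003, 0], "delta_rot": [0, 0, 0]}
  ]
}}

```text
clock: 13.3
position: [0.543, -0.0266, 0.0602]
ee_rot: [0.0, 0.03, 1.0, -0.0]
contact_force: [-0.8, -2.6, 0.7]
width: -0.0003
gripper_force: 1.2
```

{"api": "send_rows", "payload": {
  "increments": [
    {"gripper": 1, "linear": [0.0001, 0.0015, 0], "delta_rot": [0, 0, 0]},
    {"gripper": 1, "linear": [0.0002, 0.003, 0], "delta_rot": [0, 0, 0]},
    {"gripper": 1, "linear": [0.0002, 0.003, 0], "delta_rot": [0, 0, 0]}
  ]
}}

```text
clock: 13.6
position: [0.5434, -0.0238, 0.0603]
ee_rot: [0.0, 0.03, 1.0, -0.0]
contact_force: [-0.5, -4.4, 2.5]
width: 0.0001
gripper_force: 2.4
```

{"api": "send_rows", "payload": {
  "increments": [
    {"gripper": 1, "linear": [0.0001, 0.0015, 0], "delta_rot": [0, 0, 0]},
    {"gripper": 1, "linear": [0.0002, 0.003, 0], "delta_rot": [0, 0, 0]},
    {"gripper": 1, "linear": [0.0002, 0.003, 0], "delta_rot": [0, 0, 0]}
  ]
}}

```text
clock: 13.9
position: [0.5435, -0.0211, 0.0603]
ee_rot: [0.0, 0.03, 1.0, -0.001]
contact_force: [-0.9, -5.6, 1.9]
width: -0.0001
gripper_force: 2.9
```

On the ramp since about y = -0.028, so the click should come near y = -0.003.

{"api": "send_rows", "payload": {
  "increments": [
    {"gripper": 1, "linear": [0.0001, 0.001, 0], "delta_rot": [0, 0, 0]},
    {"gripper": 1, "linear": [0.0001, 0.002, 0], "delta_rot": [0, 0, 0]},
    {"gripper": 1, "linear": [0.0001, 0.002, 0], "delta_rot": [0, 0, 0]}
  ]
}}

```text
clock: 14.2
position: [0.5436, -0.0184, 0.0602]
ee_rot: [0.0, 0.03, 1.0, -0.0]
contact_force: [-0.4, -4.8, 3.4]
width: -0.0003
gripper_force: 2.1
```

{"api": "send_rows", "payload": {
  "increments": [
    {"gripper": 1, "linear": [0.0001, 0.001, 0], "delta_rot": [0, 0, 0]},
    {"gripper": 1, "linear": [0.0001, 0.002, 0], "delta_rot": [0, 0, 0]},
    {"gripper": 1, "linear": [0.0001, 0.002, 0], "delta_rot": [0, 0, 0]}
  ]
}}

```text
clock: 14.5
position: [0.5436, -0.0163, 0.0601]
ee_rot: [0.0, 0.03, 1.0, 0.0]
contact_force: [0.3, -4.5, 2.9]
width: 0.0001
gripper_force: 2.2
```

{"api": "send_rows", "payload": {
  "increments": [
    {"gripper": 1, "linear": [0.0001, 0.001, 0], "delta_rot": [0, 0, 0]},
    {"gripper": 1, "linear": [0.0001, 0.002, 0], "delta_rot": [0, 0, 0]},
    {"gripper": 1, "linear": [0.0001, 0.002, 0], "delta_rot": [0, 0, 0]}
  ]
}}

```text
clock: 14.8
position: [0.5436, -0.0143, 0.0601]
ee_rot: [0.0, 0.03, 1.0, -0.0]
contact_force: [-0.1, -3.6, 4.7]
width: 0.0002
gripper_force: 2.4
```

{"api": "send_rows", "payload": {
  "increments": [
    {"gripper": 1, "linear": [0.0001, 0.001, 0], "delta_rot": [0, 0, 0]},
    {"gripper": 1, "linear": [0.0001, 0.002, 0], "delta_rot": [0, 0, 0]},
    {"gripper": 1, "linear": [0.0001, 0.002, 0], "delta_rot": [0, 0, 0]}
  ]
}}

```text
clock: 15.1
position: [0.5437, -0.0125, 0.0601]
ee_rot: [0.0, 0.03, 1.0, -0.0]
contact_force: [0.1, -4.7, 3.2]
width: -0.0
gripper_force: 2.6
```

{"api": "send_rows", "payload": {
  "increments": [
    {"gripper": 1, "linear": [0.0001, 0.001, 0], "delta_rot": [0, 0, 0]},
    {"gripper": 1, "linear": [0.0001, 0.002, 0], "delta_rot": [0, 0, 0]},
    {"gripper": 1, "linear": [0.0001, 0.002, 0], "delta_rot": [0, 0, 0]}
  ]
}}

```text
clock: 15.4
position: [0.5438, -0.0106, 0.0601]
ee_rot: [0.0, 0.03, 1.0, -0.0]
contact_force: [-0.2, -5.8, 4.4]
width: -0.0002
gripper_force: 2.8
```

{"api": "send_rows", "payload": {
  "increments": [
    {"gripper": 1, "linear": [0.0001, 0.001, 0], "delta_rot": [0, 0, 0]},
    {"gripper": 1, "linear": [0.0001, 0.002, 0], "delta_rot": [0, 0, 0]},
    {"gripper": 1, "linear": [0.0001, 0.002, 0], "delta_rot": [0, 0, 0]}
  ]
}}

```text
clock: 15.7
position: [0.5439, -0.0086, 0.0601]
ee_rot: [0.0, 0.03, 1.0, -0.0]
contact_force: [-0.4, -5.7, 3.7]
width: 0.0001
gripper_force: 2.8
```

{"api": "send_rows", "payload": {
  "increments": [
    {"gripper": 1, "linear": [0.0001, 0.001, 0], "delta_rot": [0, 0, 0]},
    {"gripper": 1, "linear": [0.0001, 0.001, 0], "delta_rot": [0, 0, 0]}
  ]
}}

```text
clock: 15.9
position: [0.544, -0.0076, 0.0601]
ee_rot: [0.0, 0.03, 1.0, -0.0]
contact_force: [-0.5, -5.4, 3.7]
width: -0.0001
gripper_force: 2.7
```

{"api": "send_rows", "payload": {
  "increments": [
    {"gripper": 1, "linear": [0.0001, 0.001, 0], "delta_rot": [0, 0, 0]},
    {"gripper": 1, "linear": [0.0001, 0.001, 0], "delta_rot": [0, 0, 0]}
  ]
}}

```text
clock: 16.1
position: [0.544, -0.0064, 0.0601]
ee_rot: [0.0, 0.03, 1.0, -0.0]
contact_force: [-0.2, -4.2, 3.8]
width: 0.0001
gripper_force: 2.4
```

One-millimetre steps from here, one call at a time.

{"api": "send_rows", "payload": {
  "increments": [
    {"gripper": 1, "linear": [0.0001, 0.001, 0], "delta_rot": [0, 0, 0]},
    {"gripper": 1, "linear": [0.0001, 0.001, 0], "delta_rot": [0, 0, 0]}
  ]
}}

```text
clock: 16.3
position: [0.5435, -0.0042, 0.0595]
ee_rot: [-0.001, 0.031, 1.0, 0.001]
contact_force: [-0.3, 0.0, 1.0]
width: 0.0002
gripper_force: 0.0
```

The force dropped to zero, which is the click. I'll back off, lift away and check.

{"api": "send_rows", "payload": {
  "increments": [
    {"gripper": 1, "linear": [0, 0, 0], "delta_rot": [0, 0, 0]},
    {"gripper": 1, "linear": [-0.0003, -0.006, 0], "delta_rot": [0, 0, 0]},
    {"gripper": 1, "linear": [-0.0006, -0.012, 0], "delta_rot": [0, 0, 0]},
    {"gripper": 1, "linear": [-0.0006, -0.012, 0.02], "delta_rot": [0, 0, 0]},
    {"gripper": 1, "linear": [-0.0006, -0.02, 0.06], "delta_rot": [0, 0, 0]},
    {"gripper": 1, "linear": [-0.0006, -0.06, 0.09], "delta_rot": [0, 0, 0]},
    {"gripper": 1, "linear": [-0.0006, -0.1, 0.1], "delta_rot": [0, 0, 0]},
    {"gripper": 1, "linear": [-0.0006, -0.14, 0.1], "delta_rot": [0, 0, 0]}
  ]
}}

```text
clock: 17.1
position: [0.5448, -0.1474, 0.1627]
ee_rot: [0.003, 0.03, 1.0, -0.001]
contact_force: [0.1, 0.1, -0.4]
width: 0.0001
gripper_force: 0.0
```

{"api": "send_rows", "payload": {
  "increments": [
    {"gripper": 1, "linear": [0, -0.05, 0], "delta_rot": [0, 0, 0]},
    {"gripper": 1, "linear": [0, -0.1, 0], "delta_rot": [0, 0, 0]},
    {"gripper": 1, "linear": [0, -0.15, 0], "delta_rot": [0, 0, 0]},
    {"gripper": 1, "linear": [0, -0.15, 0], "delta_rot": [0, 0, 0]},
    {"gripper": 1, "linear": [0, -0.15, 0], "delta_rot": [0, 0, 0]}
  ]
}}

```text
clock: 17.6
position: [0.5428, -0.2967, 0.1594]
ee_rot: [-0.0, 0.032, 0.999, 0.001]
contact_force: [-0.2, 0.2, 0.7]
width: -0.0
gripper_force: 0.0
```

Run:
```python
from h import *
shot('top','top5.png');shot('side','side5.png')
s=get_state();print(s['position'],s['contact_force'])
a=cv2.imread('pics/top5.png')[200:260,245:365];b=cv2.imread('pics/side5.png')[205:300,215:335]
c=np.vstack([cv2.resize(a,(600,300),interpolation=3),cv2.resize(b[:60],(600,300),interpolation=3)])
cv2.imwrite('pics/c7.png',c)
```

```text
[ 0.54300485 -0.29446743  0.15963669] [-0.53941905  0.82450346  1.0053593 ]
```

View pics/c7.png

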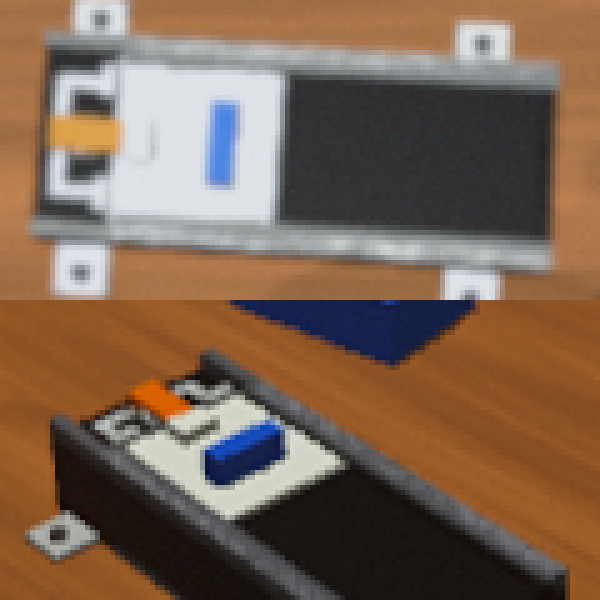

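Run:
```python
from fit import *
b=np.array([.544,-.0102,1.5103])
def R(q): d=q[:,:2]-b[:2];c,s=np.cos(b[2]),np.sin(b[2]);return (np.c_[d[:,0]*c+d[:,1]*s,-d[:,0]*s+d[:,1]*c]*1000).round(1)
q=lambda l:px(l,5,(245,200))
print('tip',R(back('top',q([(50,115),(48,150)]),.056)),'trail',R(back('top',q([(286,72),(275,224)]),.054)),'rib',R(back('top',q([(210,99),(239,101),(233,188),(205,186)]),.072)).mean(0))
```

```text
tip [[119.6 -10. ]
 [119.2   9.2]] trail [[ -7.5 -42.4]
 [ -6.6  41. ]] rib [24.75  1.  ]
```

```bash
python3 -c "
from rig import sign_off
print(sign_off())"
```

```text
the job is handed in; nothing more can be done
None
```

The battery pack lies flat in the bay and the cover is slid shut. The push force rose to about 6 N at most, then fell to zero at the click. The last pictures put the tab past the ledge, and the job is handed in.

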